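# Find the paint jar lid that rocks and press it home

### The arm

A 6-joint arm with a two-finger parallel gripper is mounted at the origin on the work surface. World frame = base frame: x ahead of the robot, y to its left, z up, the work surface at z = 0. Lengths are in m, angles in degrees, forces in N, time in s.
With the tool pointing down it reaches from about 0.3 to 0.75 m from the base axis. Payload 8.5 kg.
Tool frame: the origin (TCP) lies on the centre line of the jaws, within the pads' length; the fingertips stand 25 mm ahead of it and the grasp point (between the pads) lies 6 mm ahead of it; z points along the fingers, y is the line along which they close (so a half turn about z gives the same grasp; the last joint's range is limited). The gripper opens to 85 mm and grips with 20 to 120 N. Pads are 22 mm wide; open, the fingers measure 114 mm over their backs; the gripper's body (76 mm by 85 mm) begins 54 mm behind the grasp point. The pads swing forward as they close: fully open they stand 13 mm farther back than shut.
Start: joints at [-77.366, 21.807, 74.336, -0, 83.858, -12.336], TCP at [0.232, -0.499, 0.256] pointing down, gripper open.
Joint ranges: [-178.18, 178.18], [-50.72, 133.34], [12.68, 142.11], [-81.47, 261.47], [9.98, 163.14], [-165.26, 165.26]. Speed limits (degrees/s): [136.94, 136.94, 180, 180, 180, 180].

### API

Orientations are given as a 3x3 rotation matrix whose columns are the frame's x, y, z axes.
In Python, from rig import telemetry, optics, env gives the robot as it stands.
- The arm moves only by the tool send_rows, never from a script. Its argument "deltas" is a list that holds one entry, the list of rows, each a list of 7 numbers: the shift along the tool's x, y, z in m, then the turn, a rotation vector about the tool's x, y, z in rad, then the opening, from -1 (shut) to 1 (fully open), so that 0 is half open. In form: [[[x, y, z, ax, ay, az, grip], ...]]. A call has 1 to 12 rows; each row shifts and turns the commanded pose from where the row before left it, along the tool's axes as they then stand; what a row does not reach is not made up. A row lasts 1/8 s, in which the tool goes at most 62.5 mm and 10.7 degrees, less where a joint would pass 70% of its speed; a pose out of reach is approached as far as the arm can. A call is refused whole if a number of a shift passes 0.0625 or a number of a turn 0.188, either way. A call with a gripper value outside its range is refused whole. The fingers move at their own pace and stop on an object; "squeeze" is the grip in N (left out, the last holds). Time passes only in rows, so rows that do not move let the fingers close. It gives the time, the measured TCP pose, the force, the opening and the grip force at its end, in the units of the state.
- telemetry.observe(): the state, without advancing time (a new reading comes with each control period).
- optics.get_image(name): name is "scene" or "top" or "wrist"; returns a dict with "image" (384x512x3 uint8, red, green, blue), "range_z" (384x512 float32, m along the optical axis (not along the pixel's ray), 0 where there is no reading), "K" (3x3 intrinsics, pixels), "rvec" (rotation vector, rad) and "tvec" (3), from world to camera coordinates, as OpenCV has them; the wrist camera has in their place "hand_eye" (4x4, takes a point from camera to tool coordinates, whose origin is the TCP and whose axes are the flange's). Camera axes: x right, y down, z forward; pixel columns grow to the right and rows downward; lengths in m; the calibration is good to about 2 mm. A picture is of the moment at which its call begins: read the wrist's pose just before it.
- env.close_job(): hands the job in; it is judged then, once.
The state is a dict: "time_s": time; "q": joint angles; "qvel": joint speeds; "joint_efforts": joint torques, N m; "position": TCP position; "tool_rot": TCP orientation; "ft_force": force on the tool from outside, world axes, zero at the start; "wrist_torque": the same for the moment, N m; "grip_width": finger opening in m; "gripper_force": force on a finger pad.
Only numpy, scipy, OpenCV 4.12 (cv2) and the standard library are available. Lean on these libraries where they do the work, as an engineer would, in place of code of your own. Each camera call takes 0.05 s, during which the arm holds its last target. There are 200 camera calls.

### The job

One of the four identical paint jars in the wooden caddy has a lid that was not pushed home. With the fingertips, press gently near the edge of one lid after another until you find the one that rocks, then press that lid down in its middle until it is fully home and sits level, and after that touch none of the other lids. Lift nothing, and leave everything else on the table where it is.

Things in the scene. Friction and masses are not known exactly. Their poses are not given: they have to be found in the camera images.
- caddy: Wooden tray fixed to the table, 250 mm (x) by 320 mm (y), walls 45 mm high, two dividers along x make three lanes. The four jars stand two in each outer lane, about +-60 mm in x and +-102 mm in y of the caddy (within 4 mm); the middle lane holds small loose things. Origin at the centre of its underside, on the table; z up.
- lid_a: White plastic push-on lid of one of four identical paint jars, round, 88 mm across, 18 mm deep, flat on top. Origin at the centre of its top face, 97 to 115 mm above the table; its z axis is the lid's axis, upright while level. The jars are fixed and stand at uneven heights, so a lid's height does not tell whether it is home; nor does its letter or place tell anything.
- lid_b: Lid of another of the jars, as lid_a; same origin and axes. Of all four lids: one that is home hardly tilts (under 0.03 rad) nor sinks (under 2 mm, springing back) however it is pressed, and is stiff: 10 N for 1 mm. The loose one stands level and looks like the others until it is touched.
- lid_c: Lid of another of the jars, as lid_a; same origin and axes. Of the loose one, whichever it is: pressed 25 to 35 mm from its centre, on any side, it tips that way by 0.1 to 0.2 rad under about 1 N until it meets the jar's rim (74 mm across) 4 to 6 mm lower, and springs back level when released.
- lid_d: Lid of another of the jars, as lid_a; same origin and axes. Of the loose one, whichever it is: pushed down within 10 mm of its centre it resists with up to about 9 N (12 N if 10 mm off), slides down to its stop 6 mm below its start, and stays where it is left.
- ink_bottle: Bystander, to be left alone: loose small bottle, 42 mm across, 85 mm high, standing in the caddy's middle lane. Origin at its underside's centre.
- wood_block: Bystander, to be left alone: loose sanding block 60 x 30 x 22 mm, lying in the caddy's middle lane. Origin at its underside's centre.
- paint_tube: Bystander, to be left alone: loose metal paint tube, 86 mm long, 28 mm wide, 16 mm thick, lying in the caddy's middle lane. Origin at its underside's centre.
- brush: Bystander, to be left alone: loose paint brush lying on the table to the left. Origin at its underside's centre.
- palette_knife: Bystander, to be left alone: loose palette knife lying on the table to the right. Origin at its underside's centre.
- bowl: Bystander, to be left alone: loose terracotta bowl, 150 mm across, 50 mm high, on the table to the left. Origin at its underside's centre.
- medium_bottle: Bystander, to be left alone: loose bottle, 64 mm across, 170 mm high, at the back left of the table. Origin at its underside's centre.
- small_jar: Bystander, to be left alone: loose amber jar, 72 mm across, 75 mm high, at the back right of the table. Origin at its underside's centre.
Not all that is in view belongs to the job. Leave any pink or purple look-alike of the part that bears lid_c alone.

How it is judged:
By the outcome, as a careful person would: the job done as asked, in the order asked, and still so for the second after the job is handed in, with the robot touching nothing.
It also fails if it takes over 51 s, if anything falls off the work surface, if the arm or the gripper's body presses on something with over 40 N, if the wrist force passes 120 N, or if a joint passes its speed limit or range.

## Working session

There is one attempt and no reset: what is moved stays moved. The work goes in short steps, Python scripts to look and compute and a tool call to move; the robot and the scene stay as the last step left them, time stands still between calls to the robot, and variables do not carry over. Pictures are saved under pics/ and viewed, at most 10 in all, crops included, and the job is handed in when it is done.

Besides the shell and the picture viewer there is one more tool, called after ">>>" as name(argument=value, ...), one argument or row to a line, values as JSON. send_rows: Moves the arm, as the interface text tells. Its arguments: {"type":"object","properties":{"deltas":{"type":"array"},"squeeze":{"type":"number"}},"required":["deltas"]}

```bash
mkdir -p pics; cat > h.py <<'E'
import numpy as np, cv2
from rig import telemetry, optics, env
def cloud(d,s=None):
    K=d["K"];z=d["range_z"];v,u=np.indices(z.shape)
    p=np.stack([(u-K[0,2])/K[0,0]*z,(v-K[1,2])/K[1,1]*z,z],-1)
    if "hand_eye" in d:
        T=np.array(d["hand_eye"]);p=p@T[:3,:3].T+T[:3,3]
        return p@np.array(s["tool_rot"]).T+np.array(s["position"])
    R=cv2.Rodrigues(np.array(d["rvec"],float))[0]
    return (p-np.array(d["tvec"]).ravel())@R
E
python3 - <<'E'
from h import *
s=telemetry.observe();print(s["time_s"],s["position"],s["tool_rot"],s["ft_force"],s["grip_width"])
d=optics.get_image("top");P=cloud(d);np.save("top.npy",P)
e=optics.get_image("scene")
cv2.imwrite("pics/top.png",d["image"][...,::-1]);cv2.imwrite("pics/scene.png",e["image"][...,::-1])
im=d["image"].astype(int)
m=(im.min(-1)>150)&(np.ptp(im,axis=-1)<40)&(P[...,2]>.085)&(P[...,2]<.13)&(d["range_z"]>0)
n,l,st,c=cv2.connectedComponentsWithStats(m.astype(np.uint8))
for i in range(1,n):
    if st[i,4]>80:
        q=P[l==i];print(c[i],st[i],np.median(q,0),q.min(0),q.max(0))
E
```

```text
0.0 [ 0.23212188 -0.49832188  0.25569656] [[ 9.06508130e-01  4.22188229e-01 -3.29597872e-04]
 [ 4.22188244e-01 -9.06507037e-01  1.44191259e-03]
 [ 3.09975734e-04 -1.44625784e-03 -9.99998906e-01]] [ 0.22414316 -0.64715565 -0.11145597] 0.08539119893231184
[213.47350993  64.70860927] [203  55  22  21 302] [0.88391295 0.17793189 0.08835215] [0.84836953 0.14406812 0.08502997] [0.91907686 0.21176709 0.09517777]
[185.71335505  66.03257329] [175  56  22  21 307] [0.88304691 0.26677886 0.0881678 ] [0.84671608 0.23393593 0.08500636] [0.92008432 0.30202659 0.09704717]
[157.64423077  67.36858974] [147  58  22  20 312] [0.88384034 0.35612591 0.08852596] [0.84717306 0.32286061 0.08503162] [0.91783603 0.39143904 0.09448291]
[313.59969088 135.27202473] [299 121  30  29 647] [ 0.6239413  -0.12228435  0.10878835] [ 0.58010161 -0.16682269  0.0887677 ] [ 0.67250309 -0.07850778  0.1159676 ]
[132.96694215 144.53719008] [125 138  17  12 121] [0.61756928 0.4229303  0.11692489] [0.60734093 0.40079409 0.10056937] [0.64077601 0.45143676 0.12977817]
[251.01065449 158.49315068] [237 145  30  29 657] [0.56016498 0.07077984 0.10752787] [0.51703419 0.02580109 0.0909568 ] [0.60546674 0.11396084 0.11429751]
[330.94666667 170.04740741] [316 156  31  29 675] [ 0.51310806 -0.16619228  0.10711908] [ 0.47066464 -0.21128164  0.09060518] [ 0.55847519 -0.12298332  0.11551427]
[268.00874636 195.81341108] [254 181  30  30 686] [0.44462208 0.02555172 0.10647904] [ 0.40195732 -0.01891287  0.08784297] [0.49034022 0.06752393 0.11465707]
```

View pics/top.png

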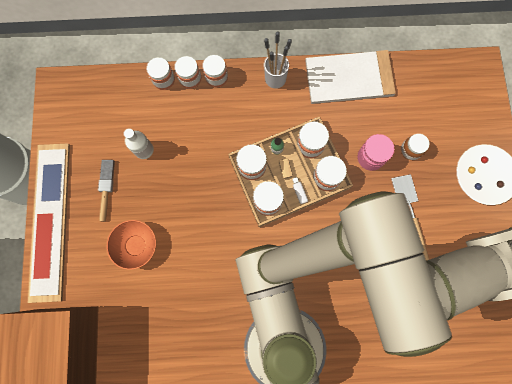

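View pics/scene.png

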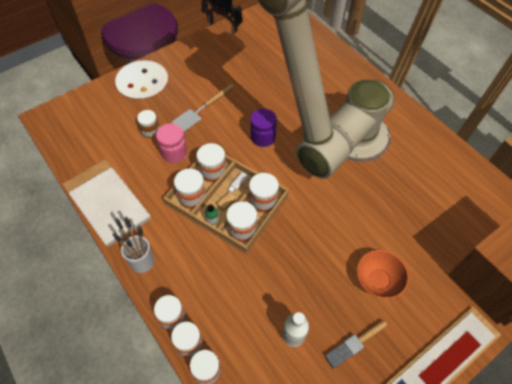

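Top view: the four caddy lids are at px (314,135), (251,158), (331,170) and (268,196). The pink look-alike is at (378,152), and the scene view also shows a purple one at (263,127). I'm moving over the nearest lid with the gripper closed.

>>> send_rows(
  deltas=[
    [[0.049,-0.023,0,0,0,0,-1],[0.049,-0.023,0,0,0,0,-1],[0.049,-0.023,0,0,0,0,-1],[0.049,-0.023,0,0,0,0,-1],[0.049,-0.023,0,0,0,0,-1],[0.049,-0.023,0,0,0,0,-1],[0.049,-0.023,0,0,0,0,-1],[0.049,-0.023,0,0,0,0,-1],[0,0,0,0,0,0,-1],[0,0,0,0,0,0,-1]],
  ],
)

```text
time_s: 1.35
position: [0.5096, -0.1664, 0.256]
tool_rot: [[0.906, 0.422, -0.001], [0.422, -0.906, 0.0], [-0.001, -0.0, -1.0]]
ft_force: [-0.4, -0.7, -0.1]
grip_width: 0.0001
gripper_force: 0.0
```

```bash
cat > lids.py <<'E'
from h import *
s=telemetry.observe();print(s["time_s"],s["position"],s["ft_force"],s["grip_width"])
d=optics.get_image("wrist");P=cloud(d,s)
import sys
cv2.imwrite(f"pics/{sys.argv[1]}.png",d["image"][...,::-1])
im=d["image"].astype(int)
m=(im.min(-1)>140)&(np.ptp(im,axis=-1)<40)&(P[...,2]>.09)&(P[...,2]<.125)&(d["range_z"]>0)
m=cv2.morphologyEx(m.astype(np.uint8),cv2.MORPH_OPEN,np.ones((5,5)))
n,l,st,c=cv2.connectedComponentsWithStats(m)
for i in range(1,n):
    if st[i,4]>800:
        q=P[l==i];q=q[abs(q[:,2]-np.median(q[:,2]))<.004];cc,r=cv2.minEnclosingCircle(q[:,:2].astype(np.float32));print(st[i],np.round([*cc,r,*np.median(q,0)],4))
E
python3 lids.py w1
```

```text
1.35 [ 0.50960325 -0.16642248  0.25599977] [-0.42470308 -0.73314704 -0.0562381 ] 0.0001400558592370684
[   0    0   82   76 5490] [0.5561 0.0659 0.0434 0.5546 0.0623 0.1079]
[ 216    0  101  104 8512] [ 0.6263 -0.1195  0.0452  0.627  -0.1198  0.1089]
[   6  118   91   88 6144] [0.4454 0.0286 0.0455 0.4481 0.0286 0.1065]
[ 214  138   87   85 5838] [ 0.5151 -0.1637  0.0451  0.5176 -0.1625  0.1071]
```

View pics/w1.png

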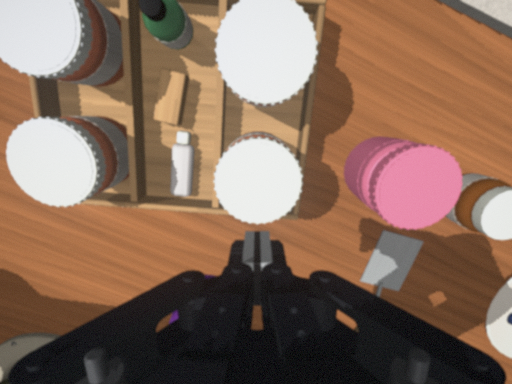

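The wrist view shows the four lids at px (40,35), (266,48), (52,160) and (258,180), and the pink jar well clear on the right. I'll probe the nearest lid on its +x side.

>>> send_rows(
  deltas=[
    [[0.037,0.0,0.03,0,0,0,-1],[0,0,0.05,0,0,0,-1],[0,0,0.034,0,0,0,-1],[0,0,0.002,0,0,0,-1],[0,0,0,0,0,0,-1]],
  ],
)

```text
time_s: 2.02
position: [0.5437, -0.1517, 0.1417]
tool_rot: [[0.907, 0.421, 0.002], [0.421, -0.907, -0.001], [0.001, 0.002, -1.0]]
ft_force: [-1.1, 0.3, 0.8]
grip_width: -0.0002
gripper_force: 0.0
```

>>> send_rows(
  deltas=[
    [[0,0,0.002,0,0,0,-1],[0,0,0.001,0,0,0,-1]],
  ],
)

```text
time_s: 2.28
position: [0.5436, -0.1509, 0.1382]
tool_rot: [[0.907, 0.422, 0.002], [0.422, -0.907, -0.001], [0.001, 0.001, -1.0]]
ft_force: [1.0, -0.1, 0.1]
grip_width: -0.0003
gripper_force: 0.0
```

>>> send_rows(
  deltas=[
    [[0,0,0.001,0,0,0,-1],[0,0,0,0,0,0,-1]],
  ],
)

```text
time_s: 2.52
position: [0.5434, -0.1506, 0.1364]
tool_rot: [[0.907, 0.422, 0.0], [0.422, -0.907, -0.0], [0.0, 0.0, -1.0]]
ft_force: [-0.3, -0.2, -0.2]
grip_width: -0.0001
gripper_force: 0.0
```

>>> send_rows(
  deltas=[
    [[0,0,0.0015,0,0,0,-1],[0,0,0,0,0,0,-1]],
  ],
)

```text
time_s: 2.78
position: [0.5434, -0.1506, 0.1347]
tool_rot: [[0.907, 0.422, -0.0], [0.422, -0.907, 0.0], [-0.0, -0.0, -1.0]]
ft_force: [0.4, 0.3, -0.9]
grip_width: -0.0001
gripper_force: 0.0
```

>>> send_rows(
  deltas=[
    [[0,0,0.001,0,0,0,-1],[0,0,0,0,0,0,-1]],
  ],
)

```text
time_s: 3.02
position: [0.5434, -0.1507, 0.1337]
tool_rot: [[0.907, 0.422, -0.0], [0.422, -0.907, 0.0], [-0.0, -0.0, -1.0]]
ft_force: [0.2, -0.1, 0.8]
grip_width: -0.0001
gripper_force: 0.0
```

>>> send_rows(
  deltas=[
    [[0,0,0.001,0,0,0,-1],[0,0,0,0,0,0,-1]],
  ],
)

```text
time_s: 3.28
position: [0.5433, -0.1507, 0.1327]
tool_rot: [[0.907, 0.422, -0.0], [0.422, -0.907, 0.0], [-0.0, -0.0, -1.0]]
ft_force: [0.1, 0.4, -0.5]
grip_width: -0.0
gripper_force: 0.0
```

>>> send_rows(
  deltas=[
    [[0,0,0.001,0,0,0,-1],[0,0,0,0,0,0,-1]],
  ],
)

```text
time_s: 3.52
position: [0.5434, -0.1507, 0.132]
tool_rot: [[0.907, 0.422, 0.0], [0.422, -0.907, -0.0], [0.0, 0.0, -1.0]]
ft_force: [-0.1, -0.0, 2.0]
grip_width: 0.0
gripper_force: 0.9
```

>>> send_rows(
  deltas=[
    [[0,0,0.0007,0,0,0,-1],[0,0,0,0,0,0,-1]],
  ],
)

```text
time_s: 3.78
position: [0.5435, -0.1507, 0.1315]
tool_rot: [[0.907, 0.422, 0.0], [0.422, -0.907, -0.0], [0.0, 0.0, -1.0]]
ft_force: [-2.1, 0.6, 4.7]
grip_width: -0.0001
gripper_force: 2.6
```

>>> send_rows(
  deltas=[
    [[0,0,0.0007,0,0,0,-1],[0,0,0,0,0,0,-1]],
  ],
)

```text
time_s: 4.03
position: [0.5435, -0.1507, 0.1311]
tool_rot: [[0.907, 0.422, 0.001], [0.422, -0.907, -0.0], [0.0, 0.001, -1.0]]
ft_force: [-2.4, 1.5, 7.8]
grip_width: -0.0001
gripper_force: 3.9
```

Stiff: about 8 N per mm, so this lid is home. On to the next lid, -x side.

>>> send_rows(
  deltas=[
    [[0,0,-0.022,0,0,0,-1],[0.028,0.004,0,0,0,0,-1],[0.027,0.004,0,0,0,0,-1],[0,0,0.01,0,0,0,-1],[0,0,0.004,0,0,0,-1],[0,0,0,0,0,0,-1]],
  ],
)

```text
time_s: 4.78
position: [0.5959, -0.1349, 0.1379]
tool_rot: [[0.907, 0.422, -0.001], [0.422, -0.907, 0.001], [-0.001, -0.001, -1.0]]
ft_force: [0.6, -0.1, -0.6]
grip_width: 0.0001
gripper_force: 0.0
```

>>> send_rows(
  deltas=[
    [[0,0,0.002,0,0,0,-1],[0,0,0,0,0,0,-1]],
  ],
)

```text
time_s: 5.03
position: [0.5965, -0.1349, 0.1366]
tool_rot: [[0.907, 0.422, 0.0], [0.422, -0.907, -0.0], [0.0, 0.0, -1.0]]
ft_force: [-0.9, -0.1, -0.0]
grip_width: 0.0
gripper_force: 0.0
```

>>> send_rows(
  deltas=[
    [[0,0,0.001,0,0,0,-1],[0,0,0,0,0,0,-1]],
  ],
)

```text
time_s: 5.28
position: [0.5966, -0.1347, 0.1354]
tool_rot: [[0.907, 0.422, -0.0], [0.422, -0.907, -0.0], [-0.0, 0.0, -1.0]]
ft_force: [-0.1, 0.2, 0.2]
grip_width: -0.0002
gripper_force: 0.0
```

>>> send_rows(
  deltas=[
    [[0,0,0.001,0,0,0,-1],[0,0,0,0,0,0,-1]],
  ],
)

```text
time_s: 5.52
position: [0.5966, -0.1347, 0.1343]
tool_rot: [[0.907, 0.422, -0.0], [0.422, -0.907, 0.0], [-0.0, -0.0, -1.0]]
ft_force: [-0.3, -0.2, -0.3]
grip_width: -0.0002
gripper_force: 0.0
```

>>> send_rows(
  deltas=[
    [[0,0,0.001,0,0,0,-1],[0,0,0,0,0,0,-1]],
  ],
)

```text
time_s: 5.78
position: [0.5966, -0.1347, 0.1333]
tool_rot: [[0.907, 0.422, -0.0], [0.422, -0.907, 0.0], [-0.0, -0.0, -1.0]]
ft_force: [-0.1, -0.4, 0.2]
grip_width: 0.0001
gripper_force: 0.1
```

>>> send_rows(
  deltas=[
    [[0,0,0.0007,0,0,0,-1],[0,0,0,0,0,0,-1]],
  ],
)

```text
time_s: 6.02
position: [0.5967, -0.1347, 0.1327]
tool_rot: [[0.907, 0.422, 0.0], [0.422, -0.907, 0.0], [0.0, -0.0, -1.0]]
ft_force: [0.2, -0.0, 0.8]
grip_width: -0.0001
gripper_force: 0.2
```

>>> send_rows(
  deltas=[
    [[0,0,0.0007,0,0,0,-1],[0,0,0,0,0,0,-1]],
  ],
)

```text
time_s: 6.28
position: [0.5967, -0.1347, 0.132]
tool_rot: [[0.907, 0.422, 0.0], [0.422, -0.907, 0.0], [0.0, -0.0, -1.0]]
ft_force: [-0.0, 0.5, 0.0]
grip_width: -0.0
gripper_force: 0.3
```

>>> send_rows(
  deltas=[
    [[0,0,0.001,0,0,0,-1],[0,0,0,0,0,0,-1]],
  ],
)

```text
time_s: 6.52
position: [0.5967, -0.1347, 0.131]
tool_rot: [[0.907, 0.422, 0.0], [0.422, -0.907, 0.0], [0.0, 0.0, -1.0]]
ft_force: [0.0, 0.2, 1.0]
grip_width: -0.0001
gripper_force: 0.4
```

>>> send_rows(
  deltas=[
    [[0,0,0.001,0,0,0,-1],[0,0,0,0,0,0,-1]],
  ],
)

```text
time_s: 6.78
position: [0.5967, -0.1347, 0.13]
tool_rot: [[0.907, 0.422, 0.0], [0.422, -0.907, 0.0], [0.0, 0.0, -1.0]]
ft_force: [-0.3, 0.6, 1.4]
grip_width: 0.0001
gripper_force: 0.6
```

```bash
python3 - <<'E'
from h import *
s=telemetry.observe();d=optics.get_image("wrist");P=cloud(d,s)
cv2.imwrite("pics/w2.png",d["image"][...,::-1])
q=P[(d["range_z"]>0)&(np.hypot(P[...,0]-.626,P[...,1]+.121)<.042)&(P[...,2]>.095)&(P[...,2]<.125)]
A=np.c_[q[:,:2]-[.626,-.121],np.ones(len(q))];c=np.linalg.lstsq(A,q[:,2],rcond=None)[0];r=abs(A@c-q[:,2])<.002
print(len(q),r.sum(),np.linalg.lstsq(A[r],q[r,2],rcond=None)[0],s["position"],s["ft_force"],s["gripper_force"])
E
```

```text
17949 16715 [0.12794553 0.06123497 0.10883803] [ 0.59668156 -0.13468467  0.13001272] [-0.30251832  0.64100941  1.42501115] 0.5933317495509982
```

View pics/w2.png

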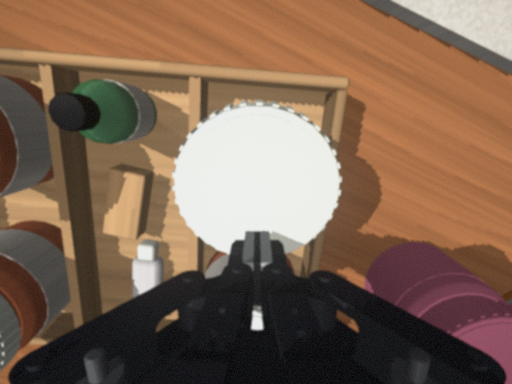

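The picture shows the probed lid at px (257,180), and the depth fit gives a tilt of 0.14 rad towards the fingertips at about 1 N. This is the loose one. I'm lifting off to measure its centre.

>>> send_rows(
  deltas=[
    [[0,0,-0.01,0,0,0,-1],[0,0,-0.015,0,0,0,-1],[0,0,0,0,0,0,-1],[0,0,0,0,0,0,-1]],
  ],
)

```text
time_s: 7.32
position: [0.5965, -0.1347, 0.155]
tool_rot: [[0.907, 0.422, -0.0], [0.422, -0.907, -0.0], [-0.0, -0.0, -1.0]]
ft_force: [-0.1, -0.3, -0.7]
grip_width: 0.0001
gripper_force: 0.0
```

```bash
cat > fit.py <<'E'
from h import *
s=telemetry.observe();d=optics.get_image("wrist");P=cloud(d,s);im=d["image"].astype(int)
w=(im.min(-1)>140)&(np.ptp(im,axis=-1)<40)&(d["range_z"]>0)
q=P[w&(np.hypot(P[...,0]-.626,P[...,1]+.121)<.055)&(P[...,2]>.095)&(P[...,2]<.125)]
A=np.c_[q[:,:2]-[.626,-.121],np.ones(len(q))];c=np.linalg.lstsq(A,q[:,2],rcond=None)[0];r=abs(A@c-q[:,2])<.003
h=cv2.convexHull(q[r,:2].astype(np.float32)-np.float32([.626,-.121]))[:,0]
(cx,cy),rad=cv2.minEnclosingCircle(h);c=np.linalg.lstsq(A[r],q[r,2],rcond=None)[0]
C=np.array([.626+cx,-.121+cy,c[2]]);p=np.array(s["position"]);R=np.array(s["tool_rot"])
print(C,rad,"tilt",c[:2],"shift tool",(C-p)@R,"tcp",p)
E
python3 fit.py
```

```text
[ 0.62624605 -0.11991025  0.10881756] 0.0451514832675457 tilt [-1.87838807e-03 -6.35072833e-05] shift tool [ 0.03321427 -0.00086574  0.0462079 ] tcp [ 0.59650643 -0.13471409  0.15502912]
```

>>> send_rows(
  deltas=[
    [[0.033,-0.001,0,0,0,0,-1],[0,0,0.018,0,0,0,-1],[0,0,0.002,0,0,0,-1],[0,0,0.002,0,0,0,-1],[0,0,0,0,0,0,-1]],
  ],
)

```text
time_s: 8.0
position: [0.626, -0.12, 0.1336]
tool_rot: [[0.907, 0.422, 0.0], [0.422, -0.907, -0.0], [0.0, 0.0, -1.0]]
ft_force: [-0.9, 1.9, 1.1]
grip_width: 0.0
gripper_force: 1.0
```

>>> send_rows(
  deltas=[
    [[0,0,0.001,0,0,0,-1],[0,0,0.001,0,0,0,-1],[0,0,0,0,0,0,-1]],
  ],
)

```text
time_s: 8.38
position: [0.626, -0.12, 0.1323]
tool_rot: [[0.907, 0.422, 0.001], [0.422, -0.907, -0.001], [0.001, 0.001, -1.0]]
ft_force: [-3.2, 1.1, 8.7]
grip_width: -0.0001
gripper_force: 3.9
```

>>> send_rows(
  deltas=[
    [[0,0,0.001,0,0,0,-1],[0,0,0.001,0,0,0,-1],[0,0,0,0,0,0,-1]],
  ],
)

```text
time_s: 8.75
position: [0.626, -0.12, 0.1304]
tool_rot: [[0.907, 0.422, 0.001], [0.422, -0.907, -0.001], [0.001, 0.001, -1.0]]
ft_force: [-3.0, 1.4, 8.1]
grip_width: -0.0001
gripper_force: 4.0
```

>>> send_rows(
  deltas=[
    [[0,0,0.001,0,0,0,-1],[0,0,0.001,0,0,0,-1],[0,0,0,0,0,0,-1]],
  ],
)

```text
time_s: 9.12
position: [0.626, -0.12, 0.1284]
tool_rot: [[0.907, 0.422, 0.001], [0.422, -0.907, -0.001], [0.001, 0.001, -1.0]]
ft_force: [-2.3, 0.9, 8.2]
grip_width: 0.0002
gripper_force: 4.0
```

>>> send_rows(
  deltas=[
    [[0,0,0.001,0,0,0,-1],[0,0,0.0005,0,0,0,-1],[0,0,0,0,0,0,-1]],
  ],
)

```text
time_s: 9.5
position: [0.626, -0.12, 0.1275]
tool_rot: [[0.907, 0.422, 0.001], [0.422, -0.907, -0.001], [0.001, 0.001, -1.0]]
ft_force: [-5.1, 2.1, 12.7]
grip_width: -0.0001
gripper_force: 6.3
```

>>> send_rows(
  deltas=[
    [[0,0,0.0007,0,0,0,-1],[0,0,0,0,0,0,-1]],
  ],
)

```text
time_s: 9.75
position: [0.626, -0.12, 0.1275]
tool_rot: [[0.907, 0.422, 0.002], [0.422, -0.907, -0.001], [0.001, 0.002, -1.0]]
ft_force: [-6.8, 2.4, 16.4]
grip_width: -0.0002
gripper_force: 8.3
```

It's on the stop: force has risen to 16 N with no further travel. I'm lifting off and checking.

>>> send_rows(
  deltas=[
    [[0,0,-0.003,0,0,0,-1],[0,0,-0.02,0,0,0,-1],[0,0,-0.04,0,0,0,-1],[0,0,-0.04,0,0,0,-1],[0,0,0,0,0,0,-1],[0,0,0,0,0,0,-1]],
  ],
)

```text
time_s: 10.5
position: [0.6258, -0.1199, 0.2269]
tool_rot: [[0.907, 0.422, -0.001], [0.422, -0.907, 0.0], [-0.001, -0.001, -1.0]]
ft_force: [-1.9, -0.5, -0.0]
grip_width: -0.0001
gripper_force: 0.0
```

```bash
python3 fit.py; python3 lids.py w3
```

```text
[ 0.62650704 -0.11966452  0.10277202] 0.04507328197360039 tilt [-0.00164798  0.00046683] shift tool [0.00090747 0.00020998 0.12415209] tcp [ 0.6257675  -0.1199103   0.22692516]
10.55 [ 0.62568924 -0.11985392  0.2264849 ] [ 0.4116515   0.43944688 -0.47642107] -4.348970469246092e-05
[   0  118   80   99 6415] [0.5617 0.074  0.0458 0.567  0.0682 0.1078]
[ 211  146   95   89 6659] [ 0.6263 -0.1195  0.0451  0.6298 -0.1176  0.1028]
[   7  251   88   75 5024] [0.446  0.0283 0.045  0.4489 0.0289 0.1065]
```

View pics/w3.png

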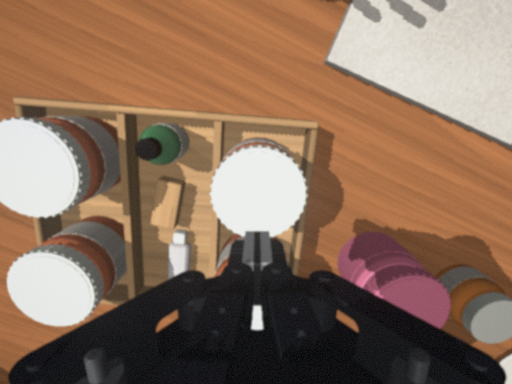

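The picture shows the pressed lid at px (258,188). It is level and 6.0 mm lower than before (0.1088 to 0.1028 m), and nothing else has moved.

```bash
python3 -c "
from rig import env;print(env.close_job())"
```

```text
the job is handed in; nothing more can be done
None
```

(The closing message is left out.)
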